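# Load the sample slide under the hold-down spring

### The arm

A 6-joint arm with a two-finger parallel gripper is mounted at the origin on the work surface. World frame = base frame: x ahead of the robot, y to its left, z up, the work surface at z = 0. Lengths are in mm, angles in rad, forces in N, time in s.
With the tool pointing down it reaches from about 300 to 1000 mm from the base axis. Payload 5.1 kg.
Tool frame: the origin (TCP) lies at the very end of the fingers, on their centre line; the grasp point (between the pads) lies 19 mm behind it; z points along the fingers, y is the direction in which the jaws open and shut (so a half turn about z gives the same grasp; the last joint's range is limited). The gripper opens to 95 mm and grips with 3 to 60 N. Pads are 20 mm wide; open, the fingers measure 119 mm over their backs; the gripper's body (75 mm by 180 mm) begins 59 mm behind the grasp point.
Start: joints at [1.053, 0.124, 1.65, -0, 1.367, -0.083], TCP at [273.817, 589.499, 214.656] pointing down, gripper open.
Joint ranges: [-2.61, 2.61], [-1.02, 2.33], [0.03, 2.71], [-1.35, 4.49], [0.32, 2.68], [-2.91, 2.91]. Speed limits (rad/s): [2.57, 2.57, 3.14, 3.14, 3.14, 3.14].

### API

Orientations are given as a 3x3 rotation matrix whose columns are the frame's x, y, z axes.
In Python, from cell import arm gives the robot as it stands.
- The arm moves only by the tool step_arm, never from a script. Its argument "steps" is a list that holds one entry, the list of rows, each a list of 7 numbers: the turn, a rotation vector about the world's x, y, z in degrees, then the shift along the world's x, y, z in m, then the closure, from 0 (fully open) to 1 (shut). In form: [[[rx, ry, rz, tx, ty, tz, jaw], ...]]. A call has 1 to 12 rows; each row shifts and turns the pose as measured when the row begins; what a row does not reach is not made up. A row lasts 1/10 s, in which the tool goes at most 50 mm and 8.59 degrees, less where a joint would pass 70% of its speed; a pose out of reach is approached as far as the arm can. A call with a gripper value outside its range is refused whole. The fingers move at their own pace and stop on an object; the grip force is fixed at half the most. Time passes only in rows, so rows that do not move let the fingers close. It gives the time, the measured TCP pose, the force and the opening at its end, in the units of the state.
- arm.sense(): the state, without advancing time (a new reading comes with each control period).
- arm.get_image(name): name is "scene" or "top" or "wrist"; returns the picture (480x640x3 uint8, blue, green, red); there is no depth.
- arm.camera_model(name): a dict with "fovy" (degrees; the focal length in pixels is half the picture's height over the tangent of half this angle, whatever the lens; pixels are square), "cx", "cy" (the principal point, pixels), "D" ([k1, k2, p1, p2, k3] as OpenCV has them; the pictures are not rectified), "eye" and "attitude" of the camera in the world. Camera axes: x right, y down, z forward; pixel columns grow to the right and rows downward; lengths in mm; the calibration is good to about 2 mm. A picture is of the moment at which its call begins: read the wrist's pose just before it. camera_model takes no time and is no camera call; for the wrist camera it gives the pose at the moment of the call.
- arm.job_done(): hands the job in, once; it reports no verdict.
The state is a dict: "t": time; "qpos": joint angles; "joint_vel": joint speeds; "joint_torque": joint torques, N m; "tcp_pos": TCP position; "eef_rot": TCP orientation; "wrist_force": force on the tool from outside, world axes, zero at the start; "ft_torque": the same for the moment, N m; "width": opening from 0.0 (shut) to 1.0 (fully open).
Only numpy, scipy, OpenCV 4.12 (cv2) and the standard library are available. Lean on these libraries where they do the work, as an engineer would, in place of code of your own. Each camera call takes 0.05 s, during which the arm holds its last target. There are 200 camera calls.

### The job

Load the white sample slide into the core reader: press down hard with the fingertips on its black rubber thumb pad and slide it along its channel so that its nose passes under the steel leaf spring and comes fully home against the end stop, then let go. Do not pry at the spring with the fingers, do not lift the slide out of its channel, and leave the jars, the wash bottle and the spatula where they are.

Things in the scene. Friction and masses are not known exactly. Their poses are not given: they have to be found in the camera images.
- guide: Fixed grey guide, 380 x 66 mm, level on the bench. Origin: on the bench surface, midway between the channel's walls. x runs along the channel, the way the slide must go, to the end stop; y across; z up. Base from x = -215 to +165 mm. Channel 42 mm wide, floor at z = 15 mm, walls 12 mm thick, tops at 23.5 mm. It is open above from x = -110 to +55 mm: there the slide is pressed.
- leaf: The drag spring: bright steel leaf 40 x 26 mm, hinged behind the bridge (origin on the hinge: guide x 78, z 42 mm), sloping down along +x at 29 degrees to its tip at x = 113 mm, which at rest hangs 4.5 mm below the level of the slide's top. The nose lifts it 0.13 rad; it then bears down with about 8 N. Wedging in takes about 7 N along the channel, so a light touch on the pad only slips.
- pad (a point): Centre of the top face of the black ribbed rubber thumb pad (36 mm along the channel, 30 mm across, 1 mm proud of the slide, friction about 1), 26 mm above the bench. x towards the nose, z up. It lies 140 mm behind the nose: at guide x = -70 to -45 mm at the start, +15 mm when the slide is fully home.
- nose (a point): Foremost point, half-way up, of the slide's rounded nose; at guide x = 70 to 95 mm at the start, just short of the spring, and 155 mm when fully home. Guide z 20 mm.
- slide: The slide: loose white plastic bar 270 x 40 x 10 mm, about 0.16 kg, flat on the slick channel floor (friction about 0.2), 1 mm play each side, its top 1.5 mm above the walls. Origin at the centre of its underside, 135 mm behind the nose; x towards the nose, z up.
- stop (a point): Middle of the end stop's face, 20 mm above the bench, where the nose comes to rest.
- jar_a: Bystander: sample jar with yellow cap, 48 mm diameter, 55 mm high, standing loose; origin at the centre of its underside.
- jar_b: Bystander: another such jar; origin at the centre of its underside.
- wash: Bystander: white wash bottle, 60 mm diameter, 150 mm high, standing loose; origin at the centre of its underside.
- spatula: Bystander: wood-handled steel spatula 160 mm long, up to 16 mm wide, lying loose on the robot's side of the guide; origin at the middle of its underside.
- cover_edge (a point): Middle of the top edge (34 mm above the bench), at guide x = -110 mm, of the dark steel rear cover that roofs the channel from there back to x = -215 mm (underside at 28 mm) and always hides the slide's tail.
- bridge (a point): Top edge, on the side the slide comes from (guide x = +55 mm), of the dark steel bridge over the channel; it is 20 mm long, 66 mm wide, underside 29 mm and top 48 mm above the bench, with screw heads to 51 mm. The spring hangs from its far side.
- reader (a point): Centre of the top of the white reader box, fixed beside the channel's end on guide +y: 80 mm along the channel, 85 mm across, 57 mm high.

How it is judged:
By the outcome, as a careful person would: the job done as asked, in the order asked, and still so for the second after the job is handed in, with the robot touching nothing.
It also fails if it takes over 40 s, if anything falls off the work surface, if the arm or the gripper's body presses on something with over 40 N, if the wrist force passes 120 N, or if a joint passes its speed limit or range.

## Working session

There is one attempt and no reset: what is moved stays moved. The work goes in short steps, Python scripts to look and compute and a tool call to move; the robot and the scene stay as the last step left them, time stands still between calls to the robot, and variables do not carry over. Pictures are saved under pics/ and viewed, about 8 in all and at most 12, crops included, and the job is handed in when it is done.

Besides the shell and the picture viewer there is one more tool, called after "Emit:" as name(argument=value, ...), one argument or row to a line, values as JSON. step_arm: Moves the arm, as the interface text tells. Its arguments: {"type":"object","properties":{"steps":{"type":"array","items":{"type":"array","items":{"type":"array","items":{"type":"number"}}}}},"required":["steps"]}

```bash
mkdir -p pics; ls
cat > h.py <<'E'
import cv2,numpy as np
from cell import arm
def ray(m,u,v):
    f=240/np.tan(np.radians(m["fovy"])/2)
    K=np.array([[f,0,m["cx"]],[0,f,m["cy"]],[0,0,1]])
    p=cv2.undistortPoints(np.array([[[u,v]]],float),K,np.array(m["D"],float))[0,0]
    d=np.array(m["attitude"])@np.array([p[0],p[1],1]); return np.array(m["eye"]),d
def onz(m,u,v,z):
    e,d=ray(m,u,v); return e+d*(z-e[2])/d[2]
def proj(m,P):
    f=240/np.tan(np.radians(m["fovy"])/2)
    K=np.array([[f,0,m["cx"]],[0,f,m["cy"]],[0,0,1]])
    c=(np.atleast_2d(P)-np.array(m["eye"]))@np.array(m["attitude"])
    return cv2.projectPoints(c,np.zeros(3),np.zeros(3),K,np.array(m["D"],float))[0][:,0]
E
python3 - <<'E'
from h import *
for n in("top","scene"):
    cv2.imwrite(f"pics/{n}1.png",arm.get_image(n)); m=arm.camera_model(n); print(n,m["eye"],m["fovy"],np.round(m["attitude"],2).tolist())
s=arm.sense();print(s)
E
```

```text
pics
top [447.86243797  59.20422737 713.1426551 ] 56.84530033099156 [[-0.0, -0.97, 0.22], [-1.0, 0.01, 0.0], [-0.0, -0.22, -0.97]]
scene [822.40817031 355.30065313 713.6042934 ] 46.82451106284939 [[-0.82, 0.5, -0.3], [0.58, 0.71, -0.41], [0.01, -0.51, -0.86]]
{'t': 0.1, 'qpos': array([ 1.05338171e+00,  1.24455266e-01,  1.65150580e+00,  1.96949105e-05,
        1.36750766e+00, -8.25957104e-02]), 'joint_vel': array([ 3.16904893e-04, -1.41598750e-03, -2.52674875e-03,  8.43149968e-04,
       -1.21444950e-03, -9.48931652e-06]), 'joint_torque': array([ 1.87647074e-04, -4.18879974e+01, -3.61095643e+01,  7.76471011e-02,
        4.62020910e-02, -8.17000296e-05]), 'tcp_pos': array([273.5458024 , 589.00934837, 213.51872492]), 'eef_rot': array([[-9.06944579e-01,  4.21248904e-01, -9.44730568e-04],
       [ 4.21249927e-01,  9.06943147e-01, -1.62094699e-03],
       [ 1.73994773e-04, -1.86807676e-03, -9.99998240e-01]]), 'wrist_force': array([ 0.03819639, -0.3272284 , -1.0852751 ]), 'ft_torque': array([ 0.01628385, -0.01451824,  0.02771671]), 'width': 0.9984989930228072}
```

View pics/top1.png

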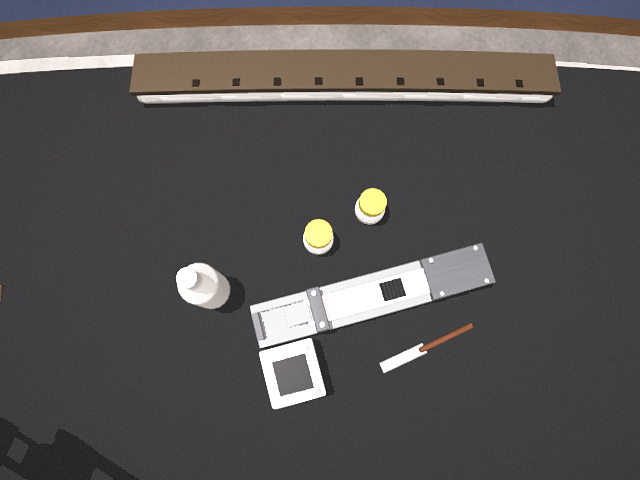

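View pics/scene1.png

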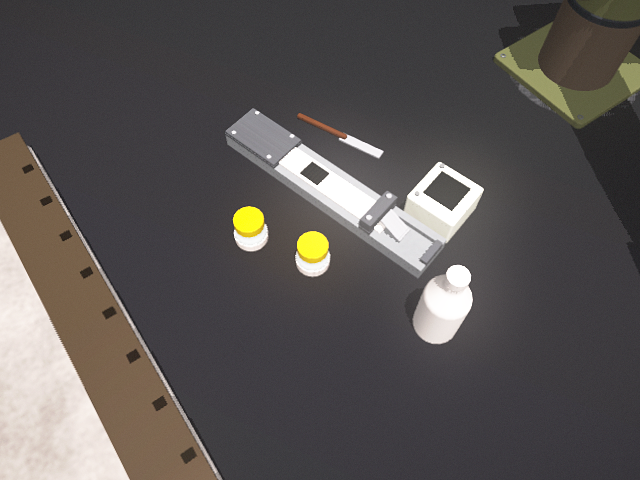

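The top view shows the pad at about (393,289). The channel runs left and slightly down in the image (world +y, slightly −x) to the stop near (258,325). The bridge is at (319,310), the jars on the far side and the spatula on the near side. Next I'll measure these in both views.

Run:
```python
from h import *
def pad(n,roi):
    g=cv2.imread(f"pics/{n}1.png",0);x0,y0,x1,y1=roi
    c,_=cv2.findContours((g[y0:y1,x0:x1]<75).astype(np.uint8),cv2.RETR_LIST,cv2.CHAIN_APPROX_NONE)
    c=max(c,key=cv2.contourArea)+np.array([[x0,y0]]); return cv2.minAreaRect(c),c
for n,roi in(("top",(375,275,412,304)),("scene",(298,158,334,189))):
    m=arm.camera_model(n);r,c=pad(n,roi)
    P=np.array([onz(m,*p,26)[:2] for p in c[:,0]],np.float32)
    print(n,r,cv2.minAreaRect(P))
m=arm.camera_model("top")
# cover top corners, bridge rear corners, stop-end corners, fits
for name,uv,z in[("coverTR",(483,245),34),("coverBR",(494,281),34),("coverTL",(423,262),34),("coverBL",(431,300),34),
 ("brR_top",(319,288),48),("brR_bot",(332,331),48),("brL_top",(307,291),48),("brL_bot",(319,334),48),
 ("jar",(319,228),55),("jar",(373,197),55),("endT",(251,306),23.5),("endB",(260,346),23.5)]:
    print(name,np.round(onz(m,*uv,z),1))
im=cv2.imread("pics/top1.png");cv2.imwrite("pics/topc.png",cv2.resize(im[235:355,240:500],None,fx=3,fy=3,interpolation=cv2.INTER_CUBIC))
```

```text
top ((392.0377502441406, 289.1320495605469), (17.856870651245117, 21.42824363708496), 74.05460357666016) ((525.1976928710938, -63.62525177001953), (27.664249420166016, 33.62859344482422), 14.68266773223877)
scene ((318.0, 183.0), (2.8284270763397217, 0.0), 135.0) ((532.2657470703125, -43.79909896850586), (4.821812629699707, 8.106231689453125e-06), 15.549782752990723)
coverTR [ 592.8 -211.1   34. ]
coverBR [ 535.2 -223.8   34. ]
coverTL [ 566.3 -112.7   34. ]
coverBL [ 507.  -121.8   34. ]
brR_top [525.2  50.2  48. ]
brR_bot [461.4  31.6  48. ]
brL_top [520.8  68.3  48. ]
brL_bot [457.2  50.8  48. ]
jar [616.5  49.6  55. ]
jar [666.  -35.1  55. ]
endT [500.5 155.4  23.5]
endB [439.7 140.4  23.5]
```

View pics/topc.png

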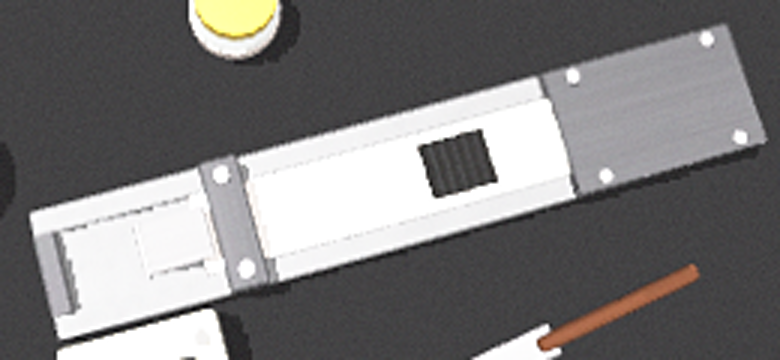

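Measurements so far:
- Guide heading is about 14.5° (x axis (−0.25, 0.968)), with its origin near (509.5, −11).
- Pad is near (524, −64), so guide x ≈ −55, inside the stated range. That leaves about 70 mm to travel.

I'll go above the pad with the jaws shut and lying across the channel.

Emit:
step_arm(
  steps=[
    [[0, 0, -4.2, 0.018, -0.046, 0, 1], [0, 0, -4.2, 0.018, -0.046, 0, 1], [0, 0, -4.2, 0.018, -0.046, 0, 1], [0, 0, -4.2, 0.018, -0.046, 0, 1], [0, 0, -4.2, 0.018, -0.046, 0, 1], [0, 0, -4.2, 0.018, -0.046, 0, 1], [0, 0, -4.2, 0.018, -0.046, 0, 1], [0, 0, -4.2, 0.018, -0.046, 0, 1], [0, 0, -4.2, 0.018, -0.046, 0, 1], [0, 0, -4.2, 0.018, -0.046, 0, 1], [0, 0, -4.2, 0.018, -0.046, 0, 1], [0, 0, -4.2, 0.018, -0.046, 0, 1]],
  ],
)

```text
t: 1.3
tcp_pos: [484.0, 29.0, 206.7]
eef_rot: [[-0.23, 0.973, -0.007], [0.973, 0.23, -0.001], [0.001, -0.007, -1.0]]
wrist_force: [0.7, 0.9, -0.2]
width: 0.044
```

Emit:
step_arm(
  steps=[
    [[0, 0, 0.6, 0.018, -0.045, 0, 1], [0, 0, 0.6, 0.018, -0.045, -0.02, 1], [0, 0, 0, 0.004, -0.003, -0.03, 1], [0, 0, 0, 0, 0, -0.03, 1], [0, 0, 0, 0, 0, 0, 1], [0, 0, 0, 0, 0, 0, 1]],
  ],
)

```text
t: 1.9
tcp_pos: [523.9, -71.2, 126.1]
eef_rot: [[-0.239, 0.971, -0.006], [0.971, 0.239, -0.002], [-0.001, -0.007, -1.0]]
wrist_force: [-0.4, -0.4, 0.5]
width: 0.003
```

Run:
```python
from h import *
m=arm.camera_model("wrist");s=arm.sense();print(s["tcp_pos"],np.round(s["eef_rot"],3).tolist(),s["wrist_force"],m["eye"],m["fovy"])
im=arm.get_image("wrist");cv2.imwrite("pics/w1.png",im)
print("tcp px",proj(m,s["tcp_pos"]), "pad est px",proj(m,[[524,-64,26]]))
```

```text
[523.94612756 -71.23452229 126.13355142] [[-0.239, 0.971, -0.006], [0.971, 0.239, -0.002], [-0.001, -0.007, -1.0]] [-0.4300551  -0.37637078  0.51377081] [504.88230814   8.36015035 296.50831403] 70.11416614459691
tcp px [[319.52735439 291.55613261]] pad est px [[322.11198724 230.24328571]]
```

View pics/w1.png

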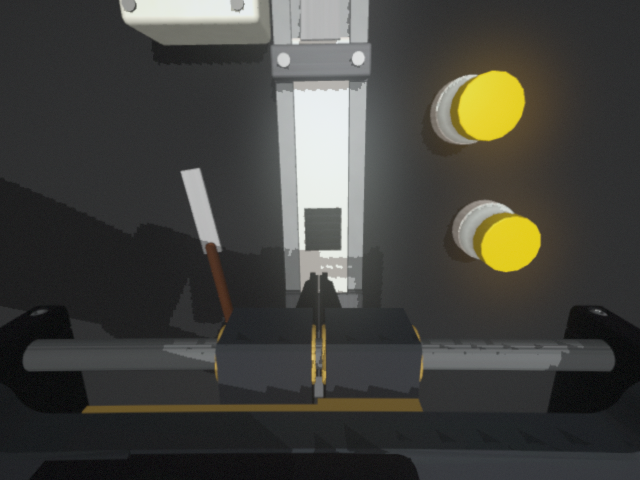

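The wrist view shows the pad centred at (323,229), against a predicted (322,230), so the estimate holds. The channel runs straight up the image. I'll move 7 mm forward and descend to just above the pad.

Emit:
step_arm(
  steps=[
    [[0, 0, 0.3, 0, 0.007, -0.03, 1], [0, 0, 0, 0, 0, -0.035, 1], [0, 0, 0, 0, 0, -0.022, 1], [0, 0, 0, 0, 0, 0, 1]],
  ],
)

```text
t: 2.35
tcp_pos: [529.2, -62.8, 45.9]
eef_rot: [[-0.248, 0.969, 0.008], [0.969, 0.248, -0.005], [-0.007, 0.007, -1.0]]
wrist_force: [0.4, -0.1, 0.3]
width: 0.005
```

Emit:
step_arm(
  steps=[
    [[0, 0, 0, -0.005, 0, -0.008, 1], [0, 0, 0, 0, 0, 0, 1], [0, 0, 0, 0, 0, 0, 1]],
  ],
)

```text
t: 2.65
tcp_pos: [527.4, -62.6, 42.9]
eef_rot: [[-0.25, 0.968, 0.016], [0.968, 0.25, -0.007], [-0.011, 0.014, -1.0]]
wrist_force: [-0.0, -0.1, 0.2]
width: 0.002
```

Emit:
step_arm(
  steps=[
    [[0.4, 0.9, 0, -0.005, 0, -0.01, 1], [0, 0.3, 0, -0.001, 0, -0.005, 1], [0, 0, 0, 0, 0, -0.002, 1]],
  ],
)

```text
t: 2.95
tcp_pos: [523.0, -63.1, 27.8]
eef_rot: [[-0.25, 0.968, -0.001], [0.968, 0.25, -0.001], [-0.0, -0.001, -1.0]]
wrist_force: [0.7, -0.1, -0.6]
width: 0.005
```

Near contact and straight. Now I'll press in stages.

Emit:
step_arm(
  steps=[
    [[0, 0, 0, 0, 0, -0.004, 1], [0, 0, 0, 0, 0, -0.004, 1]],
  ],
)

```text
t: 3.15
tcp_pos: [524.4, -63.5, 26.1]
eef_rot: [[-0.25, 0.968, -0.004], [0.968, 0.25, -0.0], [0.001, -0.003, -1.0]]
wrist_force: [-19.9, 4.2, 39.6]
width: 0.003
```

Emit:
step_arm(
  steps=[
    [[0, 0, 0, -0.003, 0.008, -0.004, 1], [0, 0, 0, -0.003, 0.008, -0.004, 1], [0, 0, 0, -0.003, 0.008, -0.004, 1]],
  ],
)

```text
t: 3.45
tcp_pos: [520.4, -48.2, 26.2]
eef_rot: [[-0.254, 0.967, 0.0], [0.967, 0.254, -0.019], [-0.018, -0.004, -1.0]]
wrist_force: [-8.5, -9.5, 19.8]
width: 0.006
```

Emit:
step_arm(
  steps=[
    [[0.8, 0, 0, -0.003, 0.008, -0.006, 1], [0.4, 0, 0, -0.003, 0.008, -0.006, 1], [0.4, 0, 0, -0.003, 0.008, -0.006, 1]],
  ],
)

```text
t: 3.75
tcp_pos: [517.8, -37.6, 26.2]
eef_rot: [[-0.262, 0.965, 0.004], [0.965, 0.262, -0.019], [-0.02, -0.001, -1.0]]
wrist_force: [-14.1, -14.1, 32.0]
width: 0.002
```

Emit:
step_arm(
  steps=[
    [[0.6, 0, 0.5, -0.003, 0.01, -0.006, 1], [0.6, 0, 0.3, -0.003, 0.01, -0.006, 1], [0.6, 0, 0, -0.003, 0.01, -0.006, 1]],
  ],
)

```text
t: 4.05
tcp_pos: [518.3, -23.8, 26.2]
eef_rot: [[-0.285, 0.958, 0.017], [0.958, 0.285, -0.022], [-0.026, 0.01, -1.0]]
wrist_force: [-17.3, -20.2, 33.2]
width: 0.007
```

Run:
```python
from h import *
im=arm.get_image("scene");cv2.imwrite("pics/s2.png",cv2.resize(im[90:300,220:500],None,fx=2.8,fy=2.8,interpolation=cv2.INTER_CUBIC))
s=arm.sense();print(s["tcp_pos"],s["wrist_force"])
```

```text
[518.02340234 -22.96197973  26.17840492] [-14.94137991 -15.26422567  32.05452461]
```

View pics/s2.png

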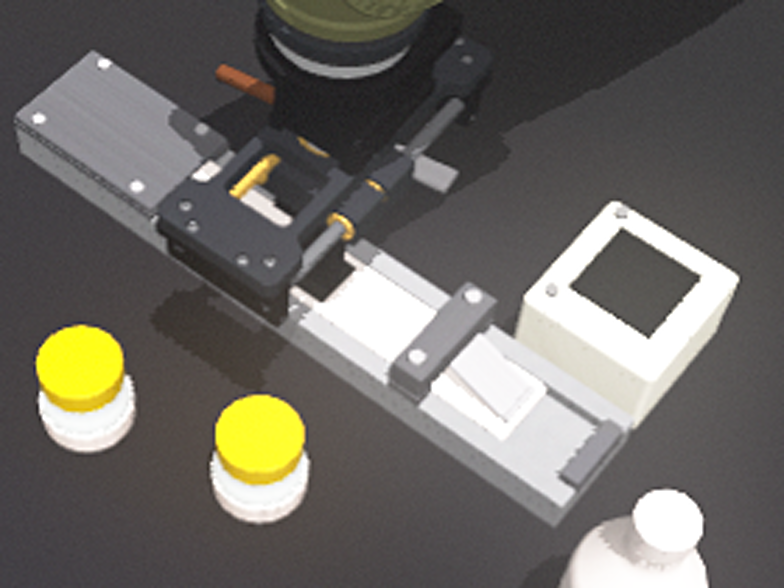

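The nose is already past the leaf, with its front edge at about (526,411) in the crop. The fingers have drifted about 5 mm towards +x and yawed 2°, so I'll lift, recentre and press again.

Run:
```python
from h import *
m=arm.camera_model("scene")
d=np.array([-.25,.968]);o=np.array([509.5,-11])
for nm,u,v,z in(("nose",526,411,24),("stopface top",587,450,30),("bridge front top edge",430,330,48)):
    p=onz(m,220+u/2.8,90+v/2.8,z);print(nm,p,(p[:2]-o)@d)
```

```text
nose [480.44117521 106.69388467  24.        ] 121.19238655527329
stopface top [472.9818201  143.85026958  30.        ] 159.02460592563455
bridge front top edge [501.60897218  50.28102864  48.        ] 61.292792683305535
```

Emit:
step_arm(
  steps=[
    [[0, 0, 0, 0, 0, 0.008, 1], [1.3, 1.0, -2, -0.005, 0, 0.004, 1], [0, 0, 0, 0, 0, 0, 1]],
  ],
)

```text
t: 4.4
tcp_pos: [515.1, -24.6, 41.6]
eef_rot: [[-0.249, 0.968, 0.003], [0.968, 0.249, -0.0], [-0.001, 0.003, -1.0]]
wrist_force: [-0.4, -1.2, -0.5]
width: 0.002
```

Emit:
step_arm(
  steps=[
    [[0, 0, 0, -0.001, -0.006, -0.008, 1], [0, 0, 0, -0.001, 0, -0.004, 1], [0, 0, 0, 0, 0, 0, 1]],
  ],
)

```text
t: 4.7
tcp_pos: [512.3, -30.8, 27.1]
eef_rot: [[-0.251, 0.968, 0.002], [0.968, 0.251, -0.0], [-0.001, 0.001, -1.0]]
wrist_force: [-0.3, 0.3, 0.2]
width: -0.002
```

Emit:
step_arm(
  steps=[
    [[0, 0, 0, 0, 0, -0.005, 1], [0.5, 0, -0.2, -0.004, 0.01, -0.006, 1], [0.5, 0.3, -0.4, -0.005, 0.01, -0.006, 1], [0.5, 0.3, -0.4, -0.005, 0.01, -0.006, 1]],
  ],
)

```text
t: 5.1
tcp_pos: [508.5, -14.9, 26.1]
eef_rot: [[-0.245, 0.97, -0.001], [0.97, 0.245, -0.006], [-0.006, -0.003, -1.0]]
wrist_force: [-9.2, -15.9, 29.7]
width: 0.008
```

Emit:
step_arm(
  steps=[
    [[0.6, 0, -0.2, -0.003, 0.01, -0.006, 1], [0.6, 0.2, -0.2, -0.004, 0.01, -0.006, 1], [0.6, 0.2, -0.2, -0.004, 0.01, -0.006, 1]],
  ],
)

```text
t: 5.4
tcp_pos: [504.6, -0.1, 26.1]
eef_rot: [[-0.246, 0.969, -0.004], [0.969, 0.246, -0.01], [-0.008, -0.006, -1.0]]
wrist_force: [-13.3, -17.4, 32.8]
width: 0.004
```

Emit:
step_arm(
  steps=[
    [[0.6, 0, 0, -0.003, 0.009, -0.006, 1], [0.6, 0, 0, -0.003, 0.009, -0.006, 1]],
  ],
)

```text
t: 5.6
tcp_pos: [505.5, 6.5, 26.2]
eef_rot: [[-0.254, 0.967, 0.005], [0.967, 0.254, -0.015], [-0.016, 0.001, -1.0]]
wrist_force: [-4.7, -22.3, 24.7]
width: 0.005
```

Run:
```python
from h import *
im=arm.get_image("scene");cv2.imwrite("pics/s3.png",cv2.resize(im[170:290,340:500],None,fx=5,fy=5,interpolation=cv2.INTER_CUBIC))
s=arm.sense();print(s["tcp_pos"],s["wrist_force"])
```

```text
[505.66946868   6.99704701  26.16772121] [ -6.68068534 -20.10334493  27.98437189]
```

View pics/s3.png

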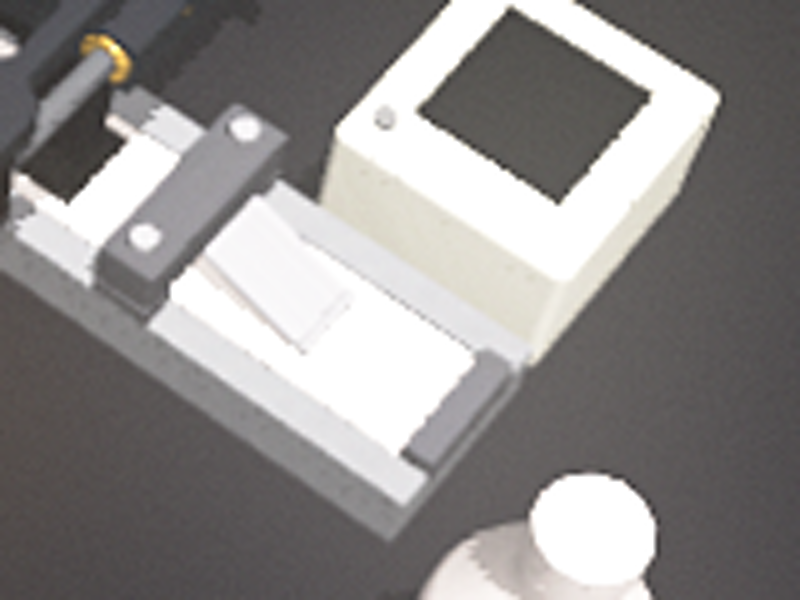

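The white nose now reaches the dark stop along its edge, from about (475,355) to (405,455) in the crop. One more firm push will confirm it is seated.

Emit:
step_arm(
  steps=[
    [[0.8, 0, 0, -0.003, 0.006, -0.008, 1], [0.6, 0, 0, -0.002, 0.007, -0.008, 1]],
  ],
)

```text
t: 5.85
tcp_pos: [506.4, 7.6, 26.1]
eef_rot: [[-0.263, 0.965, 0.007], [0.965, 0.263, -0.017], [-0.019, 0.002, -1.0]]
wrist_force: [-19.5, -19.4, 46.1]
width: 0.006
```

It's stopped dead under about 46 N of press and 15–20 N of forward force. I'll lift off and back away.

Emit:
step_arm(
  steps=[
    [[0, 0, 0, 0, 0, 0.012, 1], [0, 0, 0, 0, 0, 0.03, 1], [0, 0, 0, 0, 0, 0.045, 1], [0, 0, 0, 0, 0, 0.045, 1], [0, 0, 0, -0.02, -0.04, 0.02, 1], [0, 0, 0, -0.02, -0.045, 0, 1], [0, 0, 0, -0.02, -0.045, 0, 1], [0, 0, 0, -0.02, -0.045, 0, 1], [0, 0, 0, -0.01, -0.045, 0, 1], [0, 0, 0, 0, 0, 0, 1], [0, 0, 0, 0, 0, 0, 1]],
  ],
)

```text
t: 6.95
tcp_pos: [412.6, -219.9, 185.5]
eef_rot: [[-0.269, 0.963, 0.012], [0.963, 0.269, -0.023], [-0.026, 0.005, -1.0]]
wrist_force: [0.6, 0.4, 0.6]
width: 0.004
```

Run:
```python
from h import *
im=arm.get_image("scene");t=arm.get_image("top");cv2.imwrite("pics/t4full.png",t);cv2.imwrite("pics/s4full.png",im)
a=cv2.resize(im[110:310,230:490],(780,600),interpolation=cv2.INTER_CUBIC);cv2.imwrite("pics/s4.png",a)
cv2.imwrite("pics/t4.png",cv2.resize(t[180:420,150:500],(800,548),interpolation=cv2.INTER_CUBIC))
s=arm.sense();print(s["tcp_pos"],s["wrist_force"],s["t"])
```

```text
[ 413.0752172  -218.83537753  185.50272167] [-0.06392173  0.34624134 -0.4944069 ] 7.05
```

View pics/s4.png

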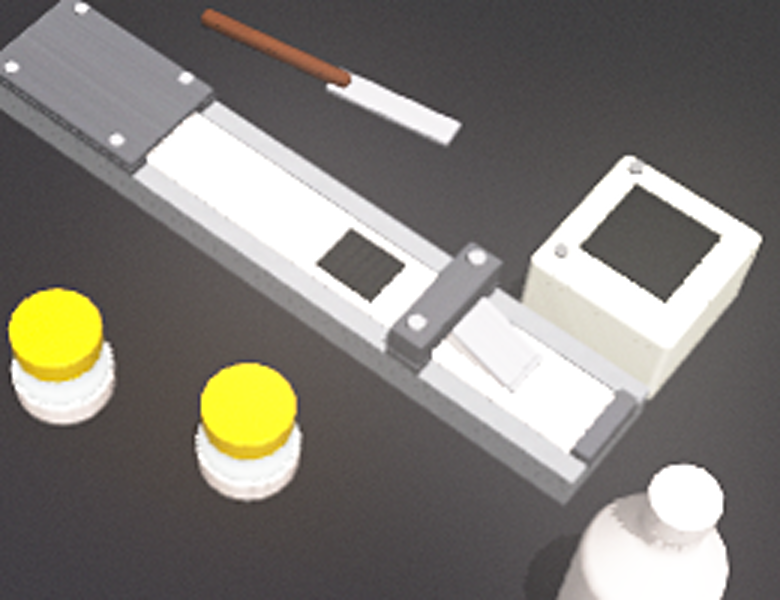

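View pics/t4.png

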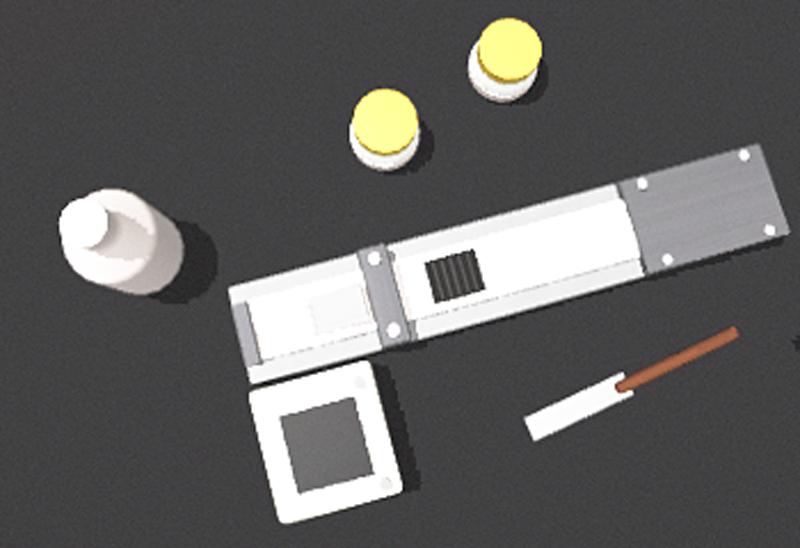

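The slide lies under the spring with its nose at the stop, about (595,420) in the scene crop, and everything else looks in place. I'll check the pad's distance and the bystanders numerically.

Run:
```python
from h import *
m=arm.camera_model("top")
def pad(f,roi):
    g=cv2.imread(f,0);x0,y0,x1,y1=roi
    c,_=cv2.findContours((g[y0:y1,x0:x1]<75).astype(np.uint8),cv2.RETR_EXTERNAL,cv2.CHAIN_APPROX_NONE)
    c=max(c,key=cv2.contourArea)+np.array([[x0,y0]])
    return np.array(cv2.minAreaRect(np.array([onz(m,*p,26)[:2] for p in c[:,0]],np.float32))[0])
a=pad("pics/top1.png",(375,275,412,304));b=pad("pics/t4full.png",(333,287,367,316))
d=np.array([-.25,.968]);print(a,b,"moved",np.linalg.norm(b-a),"guide x",(b-[509.5,-11])@d)
t0=cv2.imread("pics/top1.png").astype(int);t1=cv2.imread("pics/t4full.png").astype(int)
D=cv2.absdiff(t0.astype(np.uint8),t1.astype(np.uint8)).max(2)
for n,(x0,y0,x1,y1) in dict(jars=(295,180,395,262),wash=(170,255,240,320),spat=(375,318,480,378),pad=(333,250,412,320)).items(): print(n,(D[y0:y1,x0:x1]>60).sum())
# profile across the stop gap, averaged along the middle of the channel
g=cv2.imread("pics/t4full.png",0);o=np.array([509.5,-11]);y=np.array([-.968,-.25])
for x in range(140,166,1):
    P=[[*(o+d*x+y*k),25] for k in(-10,-5,0,5,10)];q=proj(m,np.array(P,float))
    print(x,int(np.mean([cv2.getRectSubPix(g,(1,1),tuple(map(float,p)))[0,0] for p in q])),end="; ")
```

```text
[525.19769287 -63.62525177] [508.32409668   4.62025642] moved 70.30055218192692 guide x 15.414384048461914
jars 0
wash 0
spat 0
pad 861
140 255; 141 255; 142 255; 143 255; 144 255; 145 255; 146 255; 147 255; 148 255; 149 255; 150 255; 151 255; 152 255; 153 254; 154 236; 155 179; 156 137; 157 161; 158 182; 159 184; 160 184; 161 183; 162 183; 163 185; 164 185; 165 173;
```

The pad is at guide x = 15.4 (home is 15), the white runs up to 155 with no floor gap, and the bystanders haven't moved. Handing in.

```bash
python3 -c "
from cell import arm
print(arm.job_done())"
```

```text
the job is handed in; nothing more can be done
None
```

The slide is home against the end stop under the leaf spring, and the job is handed in at about 7 s of the 40 s allowed. I pressed on the rubber pad with the shut fingertips at roughly 20–46 N. Halfway along, the fingers had drifted about 5 mm sideways, so I lifted off, recentred and pressed again. After the slide stopped against a firm last push, I lifted clear.

**Last checks:**
- **Travel:** the pad moved 70.3 mm to guide x = 15.4 mm (home is 15), good to about 2 mm given the calibration.
- **Nose:** the white reaches x ≈ 155 mm with no gap to the stop visible.
- **Bystanders:** the top view shows no change at the jars, the wash bottle or the spatula.
- **Robot:** it stands clear, with no force at the wrist.

None of these checks failed or disagreed. The fingertips slipped a few millimetres on the pad during the push.

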